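Snap two markers into the clip rail

ROBOT

A 7-joint arm with a two-finger parallel gripper is mounted at the origin on a cart in front of the work surface, level with it; the furniture and walls round the work are solid. World frame = base frame: x ahead of the robot, y to its left, z up, the work surface at z = 0. Lengths are in m, angles in rad, forces in N, time in s.
With the tool pointing down it reaches from about 0.35 to 0.9 m from the base axis. Payload 7.2 kg.
Tool frame: the origin (TCP) lies at the centre of the arm's flange, where the gripper is bolted on; the fingertips stand 182 mm ahead of it and the grasp point (between the pads) lies env.grip_point_offset ahead of it (env.grip_point_offset is the distance from the TCP to the grasp point, in m); z points along the fingers, y is the line along which they close (so a half turn about z gives the same grasp; the last joint's range is limited). The gripper opens to 88 mm and grips with 3 to 60 N. Pads are 20 mm wide; open, the fingers measure 115 mm over their backs; the gripper's body (75 mm by 178 mm) begins 61 mm behind the grasp point.
Start: joints at [-1.388, 0.411, -0.013, 1.596, 0.006, 1.134, -0.082], TCP at [0.155, 0.605, 0.405] pointing down, gripper open.
Joint ranges: [-2.95, 2.95], [-0.29, 1.99], [-1.47, 1.44], [0.14, 2.54], [-1.03, 4.17], [0.13, 1.85], [-2.86, 2.86]. Speed limits (rad/s): [2.39, 2.39, 3.01, 3.01, 3.14, 3.14, 3.14].

INTERFACE

Orientations are given as a rotation vector (axis times angle).
In Python, from rig import env gives the robot as it stands.
- The arm moves only by the tool move_arm, never from a script. Its argument "deltas" is a list of rows, each an object with "jaw": the finger opening in cm, from 0 to 8.78; "travel": the shift along the tool's x, y, z in cm, a list of three; "roll": the turn about the tool's z in degrees. In form: [{"jaw": jaw, "travel": [dx, dy, dz], "roll": roll}, ...]. A call has 1 to 20 rows; each row is the pose to reach, as a shift and turn from the pose commanded when the call began, along the tool's axes at that moment; what a row does not reach only later rows make up. A row lasts 1/10 s, in which the tool goes at most 50 mm and 8.59 degrees, less where a joint would pass 70% of its speed; a pose out of reach is approached as far as the arm can. A call with a gripper value outside its range is refused whole. The fingers move at their own pace and stop on an object; the grip force is fixed at half the most. Time passes only in rows, so rows that repeat a pose let the fingers close. It gives the time, the measured TCP pose, the force, the opening and the grip force at its end, in the units of the state.
- env.sense(): the state, without advancing time (a new reading comes with each control period).
- env.capture(name): name is "scene" or "side" or "wrist"; returns a dict with "color" (480x640x3 uint8, red, green, blue), "range_z" (480x640 float32, m along the optical axis (not along the pixel's ray), 0 where there is no reading), "K" (3x3 intrinsics, pixels), "R" (3x3) and "t" (3): a world point X has camera coordinates R X + t; the wrist camera has in their place "hand_eye" (4x4, takes a point from camera to tool coordinates, whose origin is the TCP and whose axes are the flange's). Camera axes: x right, y down, z forward; pixel columns grow to the right and rows downward; lengths in m; the calibration is good to about 2 mm. A picture is of the moment at which its call begins: read the wrist's pose just before it.
- env.close_job(): hands the job in; it is judged then, once.
Trained networks look in a picture, given as the dict that the camera call returned (one of the last four; its "shot" number tells which), for a name from the list of things; names that differ only in an ending like _2 or _b are one class to them, and where a whole thing is asked for, a point or a joint stands for the part that bears it (a point fixed in the world has none). Each returns a list of dicts, best first, with "p" (0 to 1); they miss things now and then, are a little off and sometimes report something else, mostly with a low value. They report only what shows in the picture. A call takes as long as a camera call.
- env.silhouettes(picture, thing): "region" (480x640 bool, what is visible of it) and "uv" ([column, row] in pixels, amid what is visible of it).
- env.pinpoint(picture, thing): "uv" ([column, row] in pixels: a listed point, or the origin of a listed thing).
The state is a dict: "time_s": time; "joint_pos": joint angles; "joint_velocities": joint speeds; "tau": joint torques, N m; "tool_pos": TCP position; "orientation": TCP orientation; "ft_force": force on the tool from outside, world axes, zero at the start; "wrist_torque": the same for the moment, N m; "gripper_width": finger opening in m; "grasp_force": force on a finger pad.
Only numpy, scipy, OpenCV 4.12 (cv2) and the standard library are available. Lean on these libraries where they do the work, as an engineer would, in place of code of your own. Each camera call takes 0.05 s, during which the arm holds its last target. There are 200 camera calls.

TASK

Two marker pens lie on the desk in front of the grey clip rail, one before each bay. Push each of them sideways into the bay before it until both of the bay's spring clips have snapped over it and it lies fully home along the rail. Do not disturb the phone, paper roll and small box beside the rail.

Things in the scene. Friction and masses are not known exactly. Their poses are not given: they have to be found in the camera images.
- marker_a_center (a point): First marker pen (light middle, coloured ends, 140 x 16 mm, 16 mm high, flat sides: it slides and does not roll), lying on the desk before one bay of the rail, roughly parallel to it. This point is its centre, 8 mm above its underside; its y axis runs along the pen. The two markers are alike; either may lie before either bay
- marker_b_center (a point): Second marker pen (light middle, coloured ends, 140 x 16 mm, 16 mm high, flat sides: it slides and does not roll), lying on the desk before one bay of the rail, roughly parallel to it. This point is its centre, 8 mm above its underside; its y axis runs along the pen. The two markers are alike; either may lie before either bay
- bay_left (a point): left bay of the rail, seen from the robot: where the centre of a marker that is fully home lies, 8 mm above the desk. x points level from the open front into the rail: a marker slides in along +x over the bare desk and stops against the rail's face at x = +8 mm. y points left along the rail. The bay's two clips are centred at y = -45 and +45 mm; between them 80 mm are open to a pushing finger
- bay_right (a point): right bay of the rail, seen from the robot: where the centre of a marker that is fully home lies, 8 mm above the desk. x points level from the open front into the rail: a marker slides in along +x over the bare desk and stops against the rail's face at x = +8 mm. y points left along the rail. The bay's two clips are centred at y = -45 and +45 mm; between them 80 mm are open to a pushing finger
- rail: grey clip rail screwed to the desk, 340 mm long, at most 32 mm high with its clips, its open front with four steel clips towards the robot; origin on the desk midway between the two bays, on their home line; axes as the bays'
- clip_1 (a joint): spring clip, leftmost, left bay: steel finger 10 mm wide that reaches forward from the rail over the marker; lowest point 13 mm above the desk and 12 mm before the home line, flared lip out to 26 mm before it. Angle in rad: 0 = shut (also when empty), about 0.11 while riding on a half-inserted marker, 0 again once snapped over it. About 2 to 5 N of push a clip
- clip_2 (a joint): spring clip, right one of the left bay: steel finger 10 mm wide that reaches forward from the rail over the marker; lowest point 13 mm above the desk and 12 mm before the home line, flared lip out to 26 mm before it. Angle in rad: 0 = shut (also when empty), about 0.11 while riding on a half-inserted marker, 0 again once snapped over it. About 2 to 5 N of push a clip
- clip_3 (a joint): spring clip, left one of the right bay: steel finger 10 mm wide that reaches forward from the rail over the marker; lowest point 13 mm above the desk and 12 mm before the home line, flared lip out to 26 mm before it. Angle in rad: 0 = shut (also when empty), about 0.11 while riding on a half-inserted marker, 0 again once snapped over it. About 2 to 5 N of push a clip
- clip_4 (a joint): spring clip, rightmost, right bay: steel finger 10 mm wide that reaches forward from the rail over the marker; lowest point 13 mm above the desk and 12 mm before the home line, flared lip out to 26 mm before it. Angle in rad: 0 = shut (also when empty), about 0.11 while riding on a half-inserted marker, 0 again once snapped over it. About 2 to 5 N of push a clip
- red_phone: bystander: red phone, 138 x 68 x 9 mm, lying left of the rail; origin under its centre
- roll: bystander: white paper label roll, 66 mm across, 40 mm high, right of the rail; origin under its centre
- small_box: bystander: small brown and white carton, 119 x 67 x 27 mm, right of the roll; origin under its centre

How it is judged:
By the outcome, as a careful person would: the job done as asked, in the order asked, and still so for the second after the job is handed in, with the robot touching nothing.
It also fails if it takes over 40 s, if anything falls off the work surface, if the arm or the gripper's body presses on something with over 40 N, if the wrist force passes 120 N, or if a joint passes its speed limit or range.

## Working session

There is one attempt and no reset: what is moved stays moved. The work goes in short steps, Python scripts to look and compute and a tool call to move; the robot and the scene stay as the last step left them, time stands still between calls to the robot, and variables do not carry over. Pictures are saved under pics/ and viewed, at most 10 in all, crops included, and the job is handed in when it is done.

Besides the shell and the picture viewer there is one more tool, called after ">>>" by a JSON object that holds its "name" and its "arguments", one argument or row to a line. move_arm: Moves the arm, as the interface text tells. Its arguments: {"type":"object","properties":{"deltas":{"type":"array"}},"required":["deltas"]}

```bash
mkdir -p pics; cat > h.py <<'E'
from rig import env
import numpy as np, cv2
from scipy.spatial.transform import Rotation as Ro
def world(p,uv,z=None,s=None):
    K=p["K"];u,v=uv
    ray=np.linalg.inv(K)@np.array([u,v,1.])
    if "R" in p: R=p["R"].T; o=-R@p["t"]
    else:
        T=np.eye(4);T[:3,:3]=Ro.from_rotvec(s["orientation"]).as_matrix();T[:3,3]=s["tool_pos"]
        M=T@p["hand_eye"];R=M[:3,:3];o=M[:3,3]
    d=R@ray
    if z is None:
        return o+d*p["range_z"][int(v),int(u)]
    return o+d*(z-o[2])/d[2]
E
python3 - <<'E'
from h import *
s=env.sense();print({k:np.round(v,3) for k,v in s.items()},env.grip_point_offset)
print(Ro.from_rotvec(s["orientation"]).as_matrix().round(3))
ims=[]
for n in["scene","side"]:
    p=env.capture(n);ims.append(p["color"])
    cv2.imwrite(f"pics/{n}0.png",p["color"][...,::-1])
    for t,z in[("marker_a_center",.008),("bay_left",.008),("bay_right",.008),("rail",0),("red_phone",0),("roll",0)]:
        for q in env.pinpoint(p,t)[:3]: print(n,t,round(q["p"],2),np.round(q["uv"]),world(p,q["uv"],z).round(4))
    for q in env.silhouettes(p,"marker_a_center")[:3]:
        v,u=np.nonzero(q["region"]); r=cv2.minAreaRect(np.c_[u,v].astype(np.float32)); print("sil",q["p"],q["uv"],r)
E
```

```text
{'time_s': np.float64(0.0), 'joint_pos': array([-1.388,  0.412, -0.013,  1.597,  0.006,  1.134, -0.082]), 'joint_velocities': array([-0.001,  0.002, -0.001, -0.001,  0.   ,  0.   ,  0.001]), 'tau': array([-1.0000e-03, -5.8796e+01,  6.4100e-01, -2.9109e+01, -5.4000e-02,
        1.8000e-02,  0.0000e+00]), 'tool_pos': array([0.155, 0.605, 0.404]), 'orientation': array([-3.930e-01, -3.117e+00,  2.000e-03]), 'ft_force': array([ 0.814, -0.192, -0.958]), 'wrist_torque': array([ 0.009, -0.004, -0.01 ]), 'grasp_force': np.float64(0.0), 'gripper_width': np.float64(0.088)} 0.1633
[[-0.969  0.248 -0.   ]
 [ 0.248  0.969 -0.002]
 [-0.    -0.002 -1.   ]]
scene marker_a_center 0.95 [353. 305.] [ 0.4833 -0.1856  0.008 ]
scene bay_left 0.66 [321. 251.] [ 0.5011 -0.0131  0.008 ]
scene bay_right 0.58 [432. 338.] [ 0.5725 -0.3184  0.008 ]
scene bay_right 0.57 [374. 292.] [ 0.5399 -0.1749  0.008 ]
scene rail 0.63 [347. 274.] [ 0.5206 -0.0961  0.    ]
scene red_phone 0.66 [267. 218.] [0.4417 0.1725 0.    ]
scene roll 0.8 [435. 339.] [ 0.5816 -0.319   0.    ]
sil 0.64 [352.3, 311.1] ((354.7000427246094, 307.9000244140625), (63.80000686645508, 8.600000381469727), 36.869895935058594)
side marker_a_center 0.64 [365. 304.] [ 0.4802 -0.193   0.008 ]
side bay_left 0.92 [325. 253.] [ 0.5105 -0.01    0.008 ]
side bay_right 0.81 [380. 286.] [ 0.5425 -0.1707  0.008 ]
side rail 0.65 [348. 273.] [ 0.5175 -0.0913  0.    ]
side rail 0.51 [497. 366.] [ 0.5777 -0.4439  0.    ]
side red_phone 0.97 [265. 228.] [0.4507 0.1689 0.    ]
side roll 0.93 [443. 325.] [ 0.5736 -0.3213  0.    ]
sil 0.62 [368.7, 303.3] ((365.8838195800781, 303.7259826660156), (60.36994171142578, 8.15604019165039), 27.216110229492188)
```

```bash
python3 -c "
import cv2,numpy as np
a=cv2.imread('pics/scene0.png')[190:400,220:520];b=cv2.imread('pics/side0.png')[190:400,220:520]
cv2.imwrite('pics/c0.png',cv2.resize(np.vstack([a,b]),None,fx=1.42,fy=1.42) if 0 else cv2.resize(np.hstack([a,b]),(800,280)))"
```

```text
(no output)
```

View pics/scene0.png

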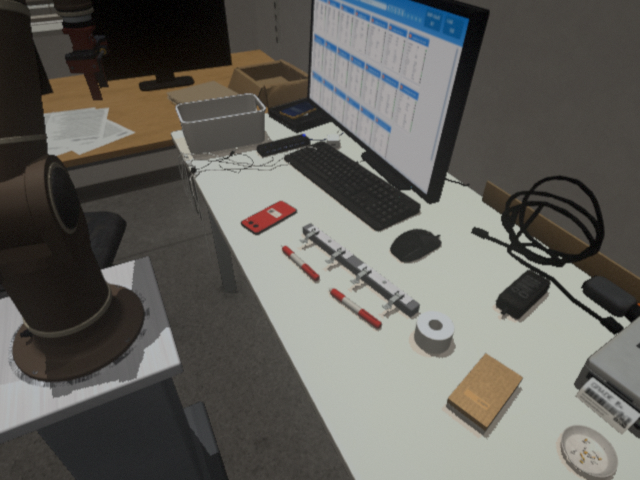

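View pics/c0.png

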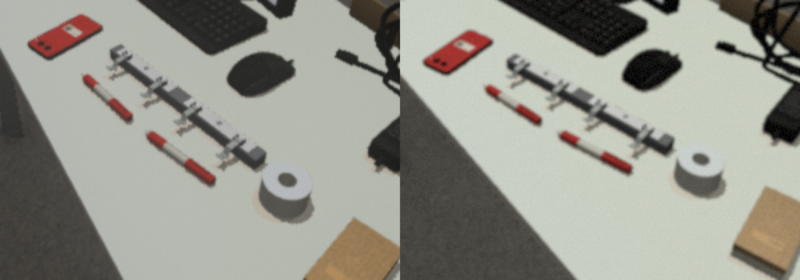

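>>> {"name": "move_arm", "arguments": {
  "deltas": [
    {"jaw": 4,"travel": [-34.5,-27.8,0],"roll": -10},
    {"jaw": 4,"travel": [-34.5,-27.8,0],"roll": -20},
    {"jaw": 4,"travel": [-34.5,-27.8,0],"roll": -26},
    {"jaw": 4,"travel": [-34.5,-27.8,0],"roll": -26},
    {"jaw": 4,"travel": [-34.5,-27.8,0],"roll": -26},
    {"jaw": 4,"travel": [-34.5,-27.8,0],"roll": -26},
    {"jaw": 4,"travel": [-34.5,-27.8,0],"roll": -26},
    {"jaw": 4,"travel": [-34.5,-27.8,0],"roll": -26},
    {"jaw": 4,"travel": [-34.5,-27.8,0],"roll": -26},
    {"jaw": 4,"travel": [-46,-61,0],"roll": -26},
    {"jaw": 4,"travel": [-46,-61,0],"roll": -26},
    {"jaw": 4,"travel": [-46,-61,0],"roll": -26},
    {"jaw": 4,"travel": [-46,-61,0],"roll": -26},
    {"jaw": 4,"travel": [-46,-61,0],"roll": -26},
    {"jaw": 4,"travel": [-46,-61,0],"roll": -26},
    {"jaw": 4,"travel": [-46,-61,0],"roll": -26},
    {"jaw": 4,"travel": [-46,-61,0],"roll": -26},
    {"jaw": 4,"travel": [-46,-61,0],"roll": -26},
    {"jaw": 4,"travel": [-46,-61,0],"roll": -26}
  ]
}}

```text
time_s: 2.7
tool_pos: [0.4494, -0.0985, 0.4046]
orientation: [0.32, -3.125, -0.001]
ft_force: [0.2, 0.4, 0.0]
gripper_width: 0.04
grasp_force: 0.0
```

```bash
cat > look.py <<'E'
from h import *
import sys
s=env.sense();p=env.capture("wrist")
print(s["time_s"],s["tool_pos"].round(4),Ro.from_rotvec(s["orientation"]).as_matrix().round(3).tolist(),s["gripper_width"],s["ft_force"].round(1))
print(p["hand_eye"].round(3).tolist())
cv2.imwrite(f"pics/{sys.argv[1]}.png",p["color"][...,::-1])
for t,z in[("marker_a_center",.008),("bay_left",.008),("bay_right",.008),("rail",0),("clip_1",.02)]:
    for q in env.pinpoint(p,t)[:4]: print(t,round(q["p"],2),np.round(q["uv"]),world(p,q["uv"],z,s).round(4))
for q in env.silhouettes(p,"marker_a_center")[:3]:
    v,u=np.nonzero(q["region"]); 
    W=np.array([world(p,(a,b),.014,s)[:2] for a,b in zip(u,v)])
    c,sz,a=cv2.minAreaRect((W*1000).astype(np.float32))
    print("sil",round(q["p"],2),np.round(q["uv"]),np.round(c,1),np.round(sz,1),round(a,1))
E
python3 look.py w1
```

```text
2.7 [ 0.4494 -0.0985  0.4046] [[-0.979, -0.203, -0.0], [-0.203, 0.979, 0.001], [0.0, 0.001, -1.0]] 0.04001362434430401 [0.2 0.4 0. ]
[[0.0, -0.957, -0.291, 0.081], [1.0, 0.0, 0.0, -0.0], [-0.0, -0.291, 0.957, 0.02], [0.0, 0.0, 0.0, 1.0]]
marker_a_center 0.76 [218. 216.] [ 0.4804 -0.1912  0.008 ]
bay_left 0.75 [382. 270.] [ 0.5036 -0.0122  0.008 ]
bay_right 0.9 [220. 270.] [ 0.5375 -0.181   0.008 ]
rail 0.7 [303. 268.] [ 0.5208 -0.0952  0.    ]Traceback (most recent call last):
  File "look.py", line 8, in <module>
    for q in env.pinpoint(p,t)[:4]: print(t,round(q["p"],2),np.round(q["uv"]),world(p,q["uv"],z,s).round(4))
             ~~~~~~~~~~~~^^^^^
ValueError: it knows: bay_left, bay_right, marker_a_center, marker_b_center, rail, red_phone, roll, small_box
```

View pics/w1.png

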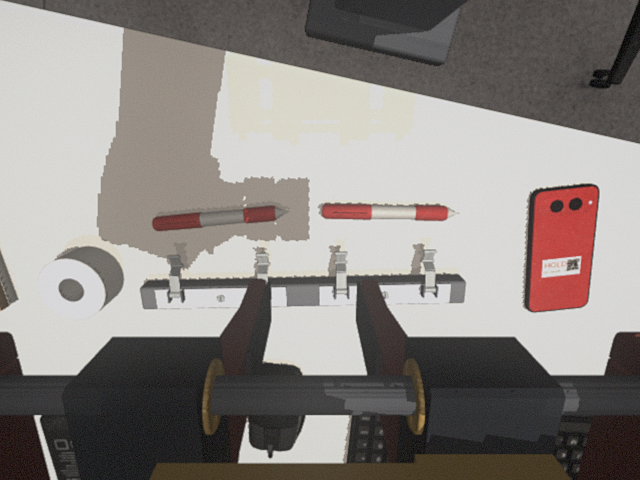

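```bash
cat > geo.py <<'E'
from h import *
def geo(rail=True):
    s=env.sense();p=env.capture("wrist");K=p["K"];Z=p["range_z"]
    v,u=np.mgrid[:480,:640];P=np.stack([(u-K[0,2])/K[0,0]*Z,(v-K[1,2])/K[1,1]*Z,Z],-1)
    T=np.eye(4);T[:3,:3]=Ro.from_rotvec(s["orientation"]).as_matrix();T[:3,3]=s["tool_pos"]
    M=T@p["hand_eye"];W=P@M[:3,:3].T+M[:3,3]
    print(s["time_s"],s["tool_pos"].round(4),"desk z",np.median(W[150:180,350:450,2]).round(4))
    ok=(Z>0)&(W[...,2]>.005)&(W[...,2]<.06)&(v<320)
    n,l,st,_=cv2.connectedComponentsWithStats(ok.astype(np.uint8))
    for i in range(1,n):
        if st[i,4]<150: continue
        m=l==i;q=W[m]
        c,sz,a=cv2.minAreaRect((q[:,:2]*1000).astype(np.float32))
        print(st[i],"c",np.round(c,1),np.round(sz,1),round(a,1),"zmax",q[:,2].max().round(3))
    return s,p,W
E
sed -i 's/,("clip_1",.02)//' look.py
python3 - <<'E'
from geo import *
s,p,W=geo()
for q in env.silhouettes(p,"marker_a_center")[:3]+env.silhouettes(p,"rail")[:1]:
    m=q["region"]; v,u=np.nonzero(m)
    w=np.array([world(p,x,.012,s)[:2] for x in zip(u,v)])
    print(round(q["p"],2),np.round(q["uv"]),[np.round(x,1) for x in cv2.minAreaRect((w*1000).astype(np.float32))],(w.mean(0)*1000).round(1), np.degrees(np.arctan2(*np.linalg.svd((w-w.mean(0)),full_matrices=False)[2][0])).round(1))
# colour of pens: red/saturated mask
h=cv2.cvtColor(p["color"],cv2.COLOR_RGB2HSV)
red=((h[...,0]<8)|(h[...,0]>172))&(h[...,1]>110);red[:,500:]=0;red[:180]=0;red[250:]=0
n,l,st,c=cv2.connectedComponentsWithStats(red.astype(np.uint8))
for i in range(1,n):
    if st[i,4]>40: print("red",st[i],c[i].round(1),(1000*world(p,c[i],.012,s)).round(1))
E
```

```text
2.95 [ 0.4494 -0.0986  0.4046] desk z 0.0001
[ 526  184   74  128 7943] c [444.3 166.4] [138.   68.4] 18.5 zmax 0.011
[ 323  203  137   18 1896] c [439.2 -20.5] [ 16.  137.7] 10.6 zmax 0.02
[ 153  205  137   26 1902] c [ 480.1 -187.3] [ 16.2 138.2] 17.0 zmax 0.021
[  38  246   85   73 4523] c [ 573.6 -316. ] [65.3 66.8] 53.1 zmax 0.043
[ 256  249  211   57 5696] c [511.1 -34.5] [ 59.9 216.4] 13.1 zmax 0.033
[ 140  254  114   55 3190] c [ 549.7 -203. ] [ 60.  115.6] 13.0 zmax 0.034
[  0 259  16  52 440] c [ 597.9 -404.1] [49.5  4. ] 19.3 zmax 0.027
0.86 [213. 216.] [array([ 480.2, -189.8]), array([ 16.2, 135.2]), np.float64(17.1)] [ 480.6 -191.6] -17.2
0.88 [303. 287.] [array([529. , -93.2]), array([ 63.5, 349.2]), np.float64(12.7)] [538.  -92.1] -13.0
red [323 205  49  14 642] [347.5 211.2] [447.4 -63.8  12. ]
red [244 207  31  15 350] [259.  214.2] [ 468.6 -150.3   12. ]
red [416 206  32  14 420] [431.2 212.6] [431.7  18.8  12. ]
red [153 213  48  17 583] [176.8 221.5] [ 493.  -230.5   12. ]
```

>>> {"name": "move_arm", "arguments": {
  "deltas": [
    {"jaw": 3.6,"travel": [2.75,7.8,0],"roll": -1.3},
    {"jaw": 3.6,"travel": [2.75,7.8,4],"roll": -1.3},
    {"jaw": 3.6,"travel": [2.75,7.8,9],"roll": -1.3},
    {"jaw": 3.6,"travel": [2.75,7.8,14],"roll": -1.3},
    {"jaw": 3.6,"travel": [2.75,7.8,18],"roll": -1.3},
    {"jaw": 3.6,"travel": [2.75,7.8,20.5],"roll": -1.3},
    {"jaw": 3.6,"travel": [2.75,7.8,21.6],"roll": -1.3},
    {"jaw": 3.6,"travel": [2.75,7.8,21.6],"roll": -1.3},
    {"jaw": 3.6,"travel": [2.75,7.8,21.6],"roll": -1.3}
  ]
}}

```text
time_s: 4.0
tool_pos: [0.4072, -0.0289, 0.1894]
orientation: [-0.353, 3.121, 0.0]
ft_force: [0.9, -0.1, 1.0]
gripper_width: 0.0361
grasp_force: 0.0
```

```bash
cat >> geo.py <<'E'
th=np.radians(13.0);B=np.array([[np.cos(th),np.sin(th)],[-np.sin(th),np.cos(th)]])
def st():
    s=env.sense();R=Ro.from_rotvec(s["orientation"]).as_matrix()
    print("t",round(s["time_s"],2),"bay-axes tcp",(B@s["tool_pos"][:2]*1000).round(1),"z",s["tool_pos"][2].round(4),"yaw",np.degrees(np.arctan2(-R[0,1],R[1,1])).round(2),"F",s["ft_force"].round(1),"tcp offset from left/right home",(B@s["tool_pos"][:2]*1000-[486,-124.8]).round(1),(B@s["tool_pos"][:2]*1000-[486,-294.8]).round(1))
    return s
E
python3 - <<'E'
from geo import *
st()
s,p,W=geo()
cv2.imwrite("pics/w2.png",p["color"][...,::-1])
E
```

```text
t 4.0 bay-axes tcp [ 390.3 -119.7] z 0.1894 yaw 12.92 F [ 0.9 -0.1  1. ] tcp offset from left/right home [-95.7   5.1] [-95.7 175.1]
4.0 [ 0.4072 -0.0289  0.1894] desk z 0.0002
[ 237  278   39   42 1152] c [407.4 -48.8] [21.7  8.7] 41.6 zmax 0.047
[ 352  278   39   42 1154] c [399.1 -11. ] [ 8.6 21.8] 75.3 zmax 0.046
```

View pics/w2.png

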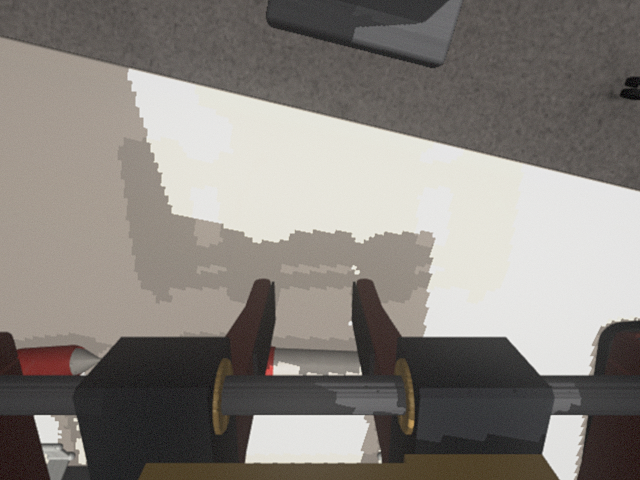

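>>> {"name": "move_arm", "arguments": {
  "deltas": [
    {"jaw": 3.6,"travel": [-0.6,0,0.2],"roll": 0},
    {"jaw": 3.6,"travel": [-1.2,0,0.2],"roll": 0},
    {"jaw": 3.6,"travel": [-1.6,-0.05,0.2],"roll": 0},
    {"jaw": 3.6,"travel": [-2.0,-0.13,0.2],"roll": 0},
    {"jaw": 3.6,"travel": [-2.4,-0.22,0.2],"roll": 0},
    {"jaw": 3.6,"travel": [-2.8,-0.31,0.2],"roll": 0},
    {"jaw": 3.6,"travel": [-3.2,-0.4,0.2],"roll": 0},
    {"jaw": 3.6,"travel": [-3.6,-0.48,0.2],"roll": 0},
    {"jaw": 3.6,"travel": [-4.0,-0.57,0.2],"roll": 0},
    {"jaw": 3.6,"travel": [-4.1,-0.6,0.2],"roll": 0},
    {"jaw": 3.6,"travel": [-4.1,-0.6,0.2],"roll": 0}
  ]
}}

```text
time_s: 5.15
tool_pos: [0.4481, -0.0255, 0.1866]
orientation: [-0.354, 3.122, -0.0]
ft_force: [0.0, -0.3, 0.4]
gripper_width: 0.0358
grasp_force: 0.0
```

```bash
python3 - <<'E'
from geo import *
st()
for n in["side","scene"]:
    p=env.capture(n)
    cv2.imwrite(f"pics/{n}2.png",cv2.resize(p["color"][200:360,220:460,::-1],(800,533)))
    for q in env.pinpoint(p,"marker_a_center")[:3]: 
        w=world(p,q["uv"],.008);print(n,round(q["p"],2),np.round(q["uv"]),(B@w[:2]*1000).round(1))
E
```

```text
t 5.15 bay-axes tcp [ 430.9 -125.6] z 0.1866 yaw 12.93 F [ 0.  -0.3  0.4] tcp offset from left/right home [-55.1  -0.8] [-55.1 169.2]
side 0.9 [360. 302.] [ 421.7 -284.8]
scene 0.65 [348. 308.] [ 417.8 -288.6]
```

View pics/side2.png

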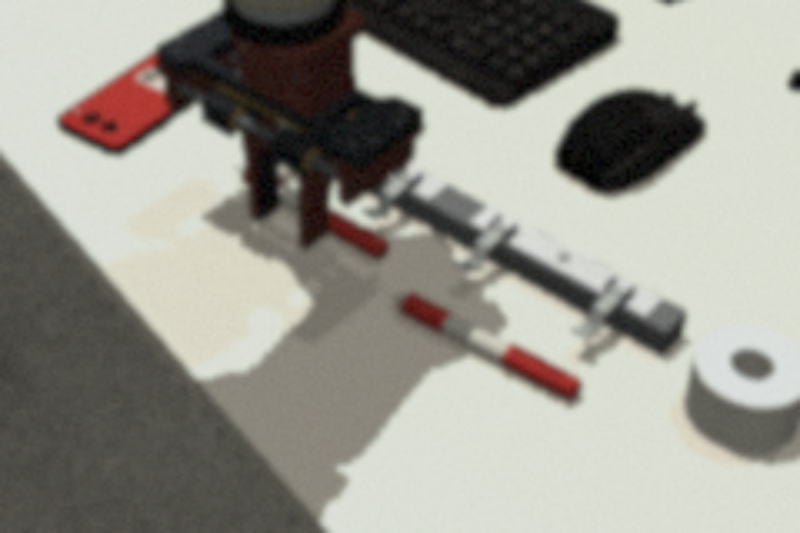

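>>> {"name": "move_arm", "arguments": {
  "deltas": [
    {"jaw": 3.6,"travel": [-0.4,0,0],"roll": 0},
    {"jaw": 3.6,"travel": [-0.8,0,0],"roll": 0},
    {"jaw": 3.6,"travel": [-1.2,0,0],"roll": 0},
    {"jaw": 3.6,"travel": [-1.6,0,0],"roll": 0},
    {"jaw": 3.6,"travel": [-2.0,0,0],"roll": 0},
    {"jaw": 3.6,"travel": [-2.4,0,0],"roll": 0},
    {"jaw": 3.6,"travel": [-2.8,0,0],"roll": 0},
    {"jaw": 3.6,"travel": [-3.1,0,0],"roll": 0},
    {"jaw": 3.6,"travel": [-3.3,0,0],"roll": 0},
    {"jaw": 3.6,"travel": [-3.4,0,0],"roll": 0},
    {"jaw": 3.6,"travel": [-3.5,0,0],"roll": 0},
    {"jaw": 3.6,"travel": [-3.5,0,0],"roll": 0}
  ]
}}

```text
time_s: 6.55
tool_pos: [0.4824, -0.0176, 0.1868]
orientation: [-0.354, 3.121, -0.0]
ft_force: [-0.7, 0.1, -0.6]
gripper_width: 0.0358
grasp_force: 0.0
```

```bash
python3 - <<'E'
from geo import *
st()
E
```

```text
t 6.55 bay-axes tcp [ 466.1 -125.6] z 0.1868 yaw 12.94 F [-0.7  0.1 -0.6] tcp offset from left/right home [-19.9  -0.8] [-19.9 169.2]
```

Creep on until contact with the rail face.

>>> {"name": "move_arm", "arguments": {
  "deltas": [
    {"jaw": 3.6,"travel": [-0.1,0,0],"roll": 0},
    {"jaw": 3.6,"travel": [-0.2,0,0],"roll": 0},
    {"jaw": 3.6,"travel": [-0.2,0,0],"roll": 0}
  ]
}}

```text
time_s: 6.85
tool_pos: [0.4842, -0.0171, 0.1867]
orientation: [-0.354, 3.121, 0.0]
ft_force: [0.6, 0.2, -0.2]
gripper_width: 0.036
grasp_force: 0.0
```

>>> {"name": "move_arm", "arguments": {
  "deltas": [
    {"jaw": 3.6,"travel": [-0.1,0,0],"roll": 0},
    {"jaw": 3.6,"travel": [-0.2,0,0],"roll": 0},
    {"jaw": 3.6,"travel": [-0.2,0,0],"roll": 0}
  ]
}}

```text
time_s: 7.15
tool_pos: [0.485, -0.017, 0.1863]
orientation: [0.353, -3.119, -0.0]
ft_force: [-5.6, -0.4, 3.6]
gripper_width: 0.0363
grasp_force: 2.6
```

>>> {"name": "move_arm", "arguments": {
  "deltas": [
    {"jaw": 3.6,"travel": [-0.1,0,0],"roll": 0},
    {"jaw": 3.6,"travel": [-0.2,0,0],"roll": 0},
    {"jaw": 3.6,"travel": [-0.2,0,0],"roll": 0}
  ]
}}

```text
time_s: 7.45
tool_pos: [0.4856, -0.0169, 0.1859]
orientation: [0.352, -3.115, -0.001]
ft_force: [-9.0, -2.0, 4.4]
gripper_width: 0.0366
grasp_force: 4.7
```

>>> {"name": "move_arm", "arguments": {
  "deltas": [
    {"jaw": 3.6,"travel": [-0.1,0,0],"roll": 0},
    {"jaw": 3.6,"travel": [-0.2,0,0],"roll": 0},
    {"jaw": 3.6,"travel": [-0.3,0,0],"roll": 0},
    {"jaw": 3.6,"travel": [-0.4,0,0],"roll": 0},
    {"jaw": 3.6,"travel": [-0.4,0,0],"roll": 0}
  ]
}}

```text
time_s: 7.95
tool_pos: [0.4869, -0.0167, 0.185]
orientation: [0.35, -3.108, -0.001]
ft_force: [-17.2, -5.0, 8.1]
gripper_width: 0.036
grasp_force: 8.9
```

>>> {"name": "move_arm", "arguments": {
  "deltas": [
    {"jaw": 3.6,"travel": [2.5,0,0],"roll": 0},
    {"jaw": 3.6,"travel": [6,0,0],"roll": 0},
    {"jaw": 3.6,"travel": [6,0,-4],"roll": 0},
    {"jaw": 3.6,"travel": [6,-2,-8],"roll": 0},
    {"jaw": 3.6,"travel": [6,-5,-12],"roll": 0},
    {"jaw": 3.6,"travel": [6,-7.2,-16],"roll": 0},
    {"jaw": 3.6,"travel": [6,-7.2,-20],"roll": 0},
    {"jaw": 3.6,"travel": [6,-7.2,-21.8],"roll": 0},
    {"jaw": 3.6,"travel": [6,-7.2,-21.8],"roll": 0},
    {"jaw": 3.6,"travel": [6,-7.2,-21.8],"roll": 0}
  ]
}}

```text
time_s: 8.95
tool_pos: [0.4495, -0.0988, 0.4044]
orientation: [-0.354, 3.12, 0.0]
ft_force: [-0.0, 0.2, 0.1]
gripper_width: 0.0361
grasp_force: 0.0
```

```bash
python3 - <<'E'
from geo import *
st()
s,p,W=geo()
cv2.imwrite("pics/w3.png",cv2.resize(p["color"][180:330,120:500,::-1],(800,316)))
h=cv2.cvtColor(p["color"],cv2.COLOR_RGB2HSV)
red=((h[...,0]<8)|(h[...,0]>172))&(h[...,1]>110);red[:,500:]=0;red[:180]=0;red[330:]=0
n,l,t,c=cv2.connectedComponentsWithStats(red.astype(np.uint8))
for i in range(1,n):
    if t[i,4]>30:
        w=np.array([world(p,x,.012,s)[:2] for x in np.argwhere(l==i)[:,::-1]])@B.T*1000
        print("red",t[i],(w.min(0)).round(1),w.max(0).round(1))
E
```

```text
t 8.95 bay-axes tcp [ 415.7 -197.4] z 0.4044 yaw 12.95 F [-0.   0.2  0.1] tcp offset from left/right home [-70.3 -72.6] [-70.3  97.4]
8.95 [ 0.4495 -0.0988  0.4044] desk z 0.0001
[ 523  189   77  127 7880] c [444.4 166.3] [138.6  69.1] 17.8 zmax 0.011
[ 152  204  138   23 1918] c [ 480.1 -187.7] [ 15.6 138.3] 17.1 zmax 0.02
[  36  242   85   72 4564] c [ 573.4 -316.4] [65.7 66.5] 16.1 zmax 0.043
[  138   251   327    54 10220] c [524.3 -94.4] [ 59.6 339.2] 12.9 zmax 0.034
[  0 259  13  44 294] c [ 601.4 -402.9] [41.8  3.7] 19.1 zmax 0.024
red [244 206  31  15 351] [ 415.9 -267.1] [ 430.3 -236.7]
red [152 211  48  16 585] [ 420.9 -360.2] [ 436.5 -312.9]
red [346 265  18  14 238] [ 478.9 -163.1] [ 493.6 -144.8]
red [407 265  16  14 158] [479.  -99.2] [493.7 -82.7]
red [318 266  16  12 171] [ 480.  -192.5] [ 492.5 -176.6]
```

View pics/w3.png

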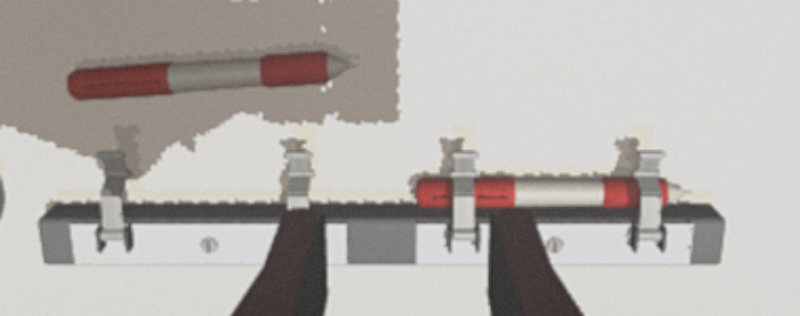

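>>> {"name": "move_arm", "arguments": {
  "deltas": [
    {"jaw": 3.6,"travel": [2.6,-4.5,0],"roll": 0},
    {"jaw": 3.6,"travel": [2.6,-9.3,0],"roll": 0},
    {"jaw": 3.6,"travel": [2.6,-9.3,4],"roll": 0},
    {"jaw": 3.6,"travel": [2.6,-9.3,9],"roll": 0},
    {"jaw": 3.6,"travel": [2.6,-9.3,14],"roll": 0},
    {"jaw": 3.6,"travel": [2.6,-9.3,18],"roll": 0},
    {"jaw": 3.6,"travel": [2.6,-9.3,20.5],"roll": 0},
    {"jaw": 3.6,"travel": [2.6,-9.3,21.7],"roll": 0},
    {"jaw": 3.6,"travel": [2.6,-9.3,21.7],"roll": 0},
    {"jaw": 3.6,"travel": [2.6,-9.3,21.7],"roll": 0}
  ]
}}

```text
time_s: 10.0
tool_pos: [0.4451, -0.1957, 0.188]
orientation: [0.353, -3.122, 0.0]
ft_force: [-0.2, -0.5, 1.8]
gripper_width: 0.0361
grasp_force: 0.0
```

```bash
python3 - <<'E'
from geo import *
st()
E
```

```text
t 10.0 bay-axes tcp [ 389.6 -290.8] z 0.188 yaw 12.92 F [-0.2 -0.5  1.8] tcp offset from left/right home [ -96.4 -166. ] [-96.4   4. ]
```

>>> {"name": "move_arm", "arguments": {
  "deltas": [
    {"jaw": 3.6,"travel": [-0.6,0,0.1],"roll": 0},
    {"jaw": 3.6,"travel": [-1.2,0,0.1],"roll": 0},
    {"jaw": 3.6,"travel": [-1.6,0,0.1],"roll": 0},
    {"jaw": 3.6,"travel": [-2.0,0,0.1],"roll": 0},
    {"jaw": 3.6,"travel": [-2.4,-0.1,0.1],"roll": 0},
    {"jaw": 3.6,"travel": [-2.8,-0.2,0.1],"roll": 0},
    {"jaw": 3.6,"travel": [-3.2,-0.3,0.1],"roll": 0},
    {"jaw": 3.6,"travel": [-3.6,-0.4,0.1],"roll": 0},
    {"jaw": 3.6,"travel": [-4.0,-0.45,0.1],"roll": 0},
    {"jaw": 3.6,"travel": [-4.2,-0.45,0.1],"roll": 0},
    {"jaw": 3.6,"travel": [-4.2,-0.45,0.1],"roll": 0}
  ]
}}

```text
time_s: 11.1
tool_pos: [0.4872, -0.1903, 0.1866]
orientation: [-0.354, 3.121, 0.0]
ft_force: [-0.2, 0.2, 0.5]
gripper_width: 0.0357
grasp_force: 0.0
```

```bash
python3 - <<'E'
from geo import *
st()
p=env.capture("side")
cv2.imwrite("pics/side4.png",cv2.resize(p["color"][230:350,300:480,::-1],(800,533)))
E
```

```text
t 11.1 bay-axes tcp [ 431.9 -295. ] z 0.1866 yaw 12.95 F [-0.2  0.2  0.5] tcp offset from left/right home [ -54.1 -170.2] [-54.1  -0.2]
```

View pics/side4.png

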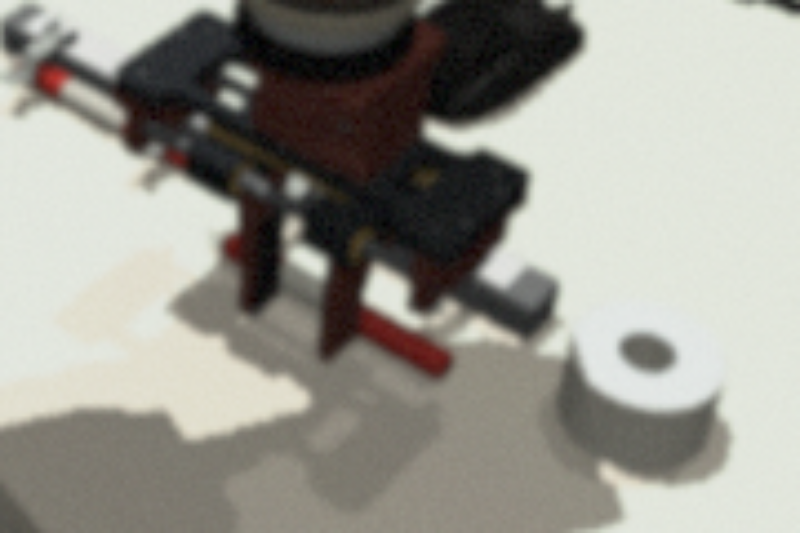

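The pen lies straight in front of the fingers, clear of the roll. Push home, as with the first (final command about 42 mm on).

>>> {"name": "move_arm", "arguments": {
  "deltas": [
    {"jaw": 3.6,"travel": [-0.4,0,0],"roll": 0},
    {"jaw": 3.6,"travel": [-0.8,0,0],"roll": 0},
    {"jaw": 3.6,"travel": [-1.2,0,0],"roll": 0},
    {"jaw": 3.6,"travel": [-1.6,0,0],"roll": 0},
    {"jaw": 3.6,"travel": [-2.0,0,0],"roll": 0},
    {"jaw": 3.6,"travel": [-2.4,0,0],"roll": 0},
    {"jaw": 3.6,"travel": [-2.8,0,0],"roll": 0},
    {"jaw": 3.6,"travel": [-3.1,0,0],"roll": 0},
    {"jaw": 3.6,"travel": [-3.3,0,0],"roll": 0},
    {"jaw": 3.6,"travel": [-3.5,0,0],"roll": 0},
    {"jaw": 3.6,"travel": [-3.7,0,0],"roll": 0},
    {"jaw": 3.6,"travel": [-3.9,0,0],"roll": 0},
    {"jaw": 3.6,"travel": [-4.0,0,0],"roll": 0},
    {"jaw": 3.6,"travel": [-4.1,0,0],"roll": 0},
    {"jaw": 3.6,"travel": [-4.2,0,0],"roll": 0},
    {"jaw": 3.6,"travel": [-4.2,0,0],"roll": 0}
  ]
}}

```text
time_s: 12.75
tool_pos: [0.5241, -0.1823, 0.1858]
orientation: [0.35, -3.113, -0.003]
ft_force: [-14.2, -3.2, 7.2]
gripper_width: 0.0355
grasp_force: 7.3
```

```bash
python3 - <<'E'
from geo import *
st()
E
```

```text
t 12.75 bay-axes tcp [ 469.7 -295.5] z 0.1858 yaw 12.82 F [-14.2  -3.2   7.2] tcp offset from left/right home [ -16.3 -170.7] [-16.3  -0.7]
```

>>> {"name": "move_arm", "arguments": {
  "deltas": [
    {"jaw": 3.6,"travel": [2.5,0,0],"roll": 0},
    {"jaw": 3.6,"travel": [6,0,0],"roll": 0},
    {"jaw": 3.6,"travel": [6,0,-4],"roll": 0},
    {"jaw": 3.6,"travel": [6,2,-8],"roll": 0},
    {"jaw": 3.6,"travel": [6,5,-12],"roll": 0},
    {"jaw": 3.6,"travel": [6,8,-16],"roll": 0},
    {"jaw": 3.6,"travel": [6,9.8,-20],"roll": 0},
    {"jaw": 3.6,"travel": [6,9.8,-21.8],"roll": 0},
    {"jaw": 3.6,"travel": [6,9.8,-21.8],"roll": 0},
    {"jaw": 3.6,"travel": [6,9.8,-21.8],"roll": 0}
  ]
}}

```text
time_s: 13.75
tool_pos: [0.4474, -0.0989, 0.4047]
orientation: [-0.354, 3.12, 0.001]
ft_force: [-0.1, -0.0, 0.2]
gripper_width: 0.0359
grasp_force: 0.0
```

```bash
python3 - <<'E'
from geo import *
st()
s,p,W=geo()
cv2.imwrite("pics/w5.png",cv2.resize(p["color"][230:330,120:500,::-1],(800,210)))
h=cv2.cvtColor(p["color"],cv2.COLOR_RGB2HSV)
red=((h[...,0]<8)|(h[...,0]>172))&(h[...,1]>110);red[:,500:]=0;red[:180]=0;red[330:]=0
n,l,t,c=cv2.connectedComponentsWithStats(red.astype(np.uint8))
for i in range(1,n):
    if t[i,4]>30:
        w=np.array([world(p,x,.012,s)[:2] for x in np.argwhere(l==i)[:,::-1]])@B.T*1000
        print("red",t[i],(w.min(0)).round(1),w.max(0).round(1))
E
```

```text
t 13.75 bay-axes tcp [ 413.7 -197. ] z 0.4047 yaw 12.94 F [-0.1 -0.   0.2] tcp offset from left/right home [-72.3 -72.2] [-72.3  97.8]
13.75 [ 0.4474 -0.0989  0.4047] desk z 0.0001
[ 523  191   76  127 7837] c [444.3 166.7] [138.   68.9] 18.4 zmax 0.011
[  36  243   85   73 4552] c [ 573.5 -316.1] [65.6 66.5] 53.0 zmax 0.043
[  138   253   326    54 11550] c [524.7 -94.4] [ 59.9 338.7] 13.1 zmax 0.034
[  0 260  13  44 308] c [ 601.3 -402.8] [42.8  3.5] 19.1 zmax 0.024
red [155 267  14  13 146] [ 479.2 -364.1] [ 492.9 -349.5]
red [178 266  24  14 276] [ 478.1 -340.1] [ 492.9 -315.9]
red [244 266  12  14 154] [ 478.2 -270.5] [ 492.9 -258.3]
red [267 266   7  14  80] [ 478.2 -246. ] [ 493.  -239.7]
red [317 267  17  13 176] [ 479.4 -193.1] [ 493.  -176.2]
red [345 266  19  14 237] [ 478.3 -163.7] [ 493.  -144.4]
red [406 267  17  13 159] [479.4 -98.9] [493.1 -82.2]
```

View pics/w5.png

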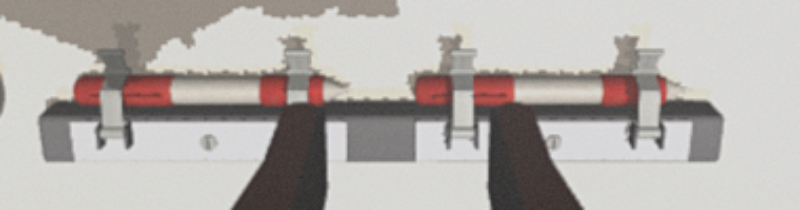

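Both pens sit straight against the rail under all four clips (crop rows about 75–105). The phone and roll have not moved.

```bash
python3 -c "
from rig import env
print(env.close_job())"
```

```text
the job is handed in; nothing more can be done
None
```

Both markers are pushed home in their bays, each lying flat against the rail under both of its clips. The phone and roll measure where they were; I didn't re-measure the small box, but the arm stayed clear of it. The job is handed in at about 14 s of the 40 s allowed.

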